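Brace the square jar and unscrew its tight cap

TASK

The jar's cap is screwed on tight: lift the jar by its red cap, set it fully down into the square pocket of the wooden brace block so that it cannot turn, and unscrew the cap anticlockwise (seen from above) until the threads let go. Then raise the cap straight up and finish while holding it level, centred over the open jar lifted clear by about 2 or 3 cm, with the jar left sitting in the block and everything else on the worktop left alone.

Things in the scene. Friction and masses are not known exactly. Their poses are not given: they have to be found in the camera images.
- cap_center (a point): Red round screw cap with fine upright ribs, 57 mm across the ribs, 26 mm tall, 50 g, screwed on the jar. The point is on its axis half-way up, 13 mm under the flat top; z up. Screwed down it is 77 mm above the jar's underside, and jar with cap is 90 mm tall. The cap carries the jar while screwed on. Grip it above its lower edge: the jar's body below is about as wide.
- jar_center (a point): Loose amber square jar with a pale label band, 280 g; body 46 x 46 mm with rounded corners, 60 mm tall. The neck is narrower than the cap; 4 mm of air lie between body and the cap's lower edge. The point is on the axis at mid-body, 30 mm above the underside; x, y along the square's sides (a quarter turn looks the same), z up.
- pocket (a point): Fixed light wooden block, 96 x 96 x 36 mm, with a square pocket 52 x 52 mm (3 mm play each side of the jar), 30 mm deep, 4 mm bevel at the mouth. The point is the centre of the mouth, level with the block's top; x, y along the pocket's sides, z up. With the jar fully seated its centre point is level with this one and the cap's centre 47 mm above it.
- cap: The same cap, origin in its lower edge plane. Its thread lets go 70 to 90 degrees anticlockwise from tight, rising 3 mm per radian. A spring seal in the jar's mouth pushes it up with about 20 N and rubs as it turns (about 0.5 N m); once loose it rides 8 to 12 mm above its tight height, resting on the seal. Overturning does no harm; clockwise meets a stop.
- jar: The same jar with its seal; origin at the centre of its underside.
- brace: The same wooden block; origin at the centre of its underside, fixed to the worktop.
- salt_shaker: Glass salt shaker with a grey top, 44 mm wide, 90 mm tall, at the back right; leave alone. Origin under its centre.
- mug: Green mug, 86 x 118 x 96 mm, behind the work; leave alone. Origin under its centre.
- pepper_mill: Wooden pepper mill, 58 mm wide, 170 mm tall, behind the work; leave alone. Origin under its centre.
- mandarin: Orange mandarin, 64 mm, back right; leave alone. Origin at its underside.
- garlic: Garlic bulb, 53 mm, front right by the edge; leave alone. Origin at its underside.
- dish_brush: Grey-blue dish brush, 36 x 269 x 62 mm, lying in front of the sink; leave alone. Origin under its centre.
There are look-alikes about, which are no part of the job. Of the things shaped like the cap, the red one is meant.

How it is judged:
By the outcome, as a careful person would: the job done as asked, in the order asked, and still so for the second after the job is handed in, while the arm keeps its last pose, push and grip.
It also fails if it takes over 48 s, if anything falls off the work surface, if the arm or the gripper's body presses on something with over 40 N, if the wrist force passes 120 N, or if a joint passes its speed limit or range.

ROBOT

A 6-joint arm with a two-finger parallel gripper is mounted at the origin on a cart in front of the work surface, level with it; the furniture and walls round the work are solid. World frame = base frame: x ahead of the robot, y to its left, z up, the work surface at z = 0. Lengths are in m, angles in rad, forces in N, time in s.
With the tool pointing down it reaches from about 0.225 to 0.875 m from the base axis. Payload 3.4 kg.
Tool frame: the origin (TCP) lies at the very end of the fingers, on their centre line; the grasp point (between the pads) lies 19 mm behind it (manip.hold_point_z is the distance from the TCP to the grasp point, in m); z points along the fingers, y is the line along which they close (so a half turn about z gives the same grasp; the last joint's range is limited). The gripper opens to 85 mm and grips with 20 to 120 N. Pads are 22 mm wide; open, the fingers measure 114 mm over their backs; the gripper's body (76 mm by 85 mm) begins 54 mm behind the grasp point. The pads swing forward as they close: fully open they stand 13 mm farther back than shut.
Start: joints at [1.069, 0.276, 1.505, -0, 1.361, -0.121], TCP at [0.214, 0.534, 0.193] pointing down, gripper open.
Joint ranges: [-2.89, 2.89], [-0.75, 2.08], [0.22, 2.7], [-1.18, 4.32], [0.11, 2.71], [-2.7, 2.7]. Speed limits (rad/s): [2.57, 2.57, 3.14, 3.14, 3.14, 3.14].

INTERFACE

Orientations are given as a unit quaternion [w, x, y, z].
In Python, from rig import readout, viewer, order, manip gives the robot as it stands. The module is installed in compiled form; this text tells all that it offers.
- The arm moves only by the tool send_rows, never from a script. Its arguments are lists of equal length, an entry for each row: "xyz": the shift along the world's x, y, z in m, a list of three; "delta_rot": the turn, a rotation vector about the world's x, y, z in degrees, a list of three. In form: {"xyz": [[tx, ty, tz], ...], "delta_rot": [[wx, wy, wz], ...]}. A call has 1 to 12 rows; each row shifts and turns the commanded pose from where the row before left it; what a row does not reach is not made up. A row lasts 1/10 s, in which the tool goes at most 50 mm and 8.59 degrees, less where a joint would pass 70% of its speed; a pose out of reach is approached as far as the arm can. A call with a gripper value outside its range is refused whole. "gripper" is the finger opening in m, from 0 to 0.0854, set as the call begins (left out, the last holds). The fingers move at their own pace and stop on an object; "force" is the grip in N (left out, the last holds). Time passes only in rows, so rows that do not move let the fingers close. It gives the time, the measured TCP pose, the force, the opening and the grip force at its end, in the units of the state.
- readout.get_state(): the state, without advancing time (a new reading comes with each control period).
- viewer.get_image(name): name is "scene" or "side" or "wrist"; returns a dict with "color" (400x640x3 uint8, red, green, blue), "depth" (400x640 float32, m along the optical axis (not along the pixel's ray), 0 where there is no reading), "K" (3x3 intrinsics, pixels), "dist" ([k1, k2, p1, p2, k3] as OpenCV has them; the pictures are not rectified), "camera_from_world" (4x4, takes a point from world to camera coordinates). Camera axes: x right, y up, looking along -z (the intrinsics and any distortion apply to the point x, -y, -z); pixel columns grow to the right and rows downward; lengths in m; the calibration is good to about 2 mm. A picture is of the moment at which its call begins.
- order.sign_off(): hands the job in; it is judged then, once.
The state is a dict: "clock": time; "qpos": joint angles; "qd": joint speeds; "effort": joint torques, N m; "position": TCP position; "ee_rot": TCP orientation; "contact_force": force on the tool from outside, world axes, zero at the start; "moment": the same for the moment, N m; "width": finger opening in m; "gripper_force": force on a finger pad.
Only numpy, scipy, OpenCV 4.12 (cv2) and the standard library are available. Lean on these libraries where they do the work, as an engineer would, in place of code of your own. Each camera call takes 0.05 s, during which the arm holds its last target. There are 200 camera calls.

## Working session

There is one attempt and no reset: what is moved stays moved. The work goes in short steps, Python scripts to look and compute and a tool call to move; the robot and the scene stay as the last step left them, time stands still between calls to the robot, and variables do not carry over. Pictures are saved under pics/ and viewed, at most 10 in all, crops included, and the job is handed in when it is done.

Besides the shell and the picture viewer there is one more tool, called after "Request:" as name(argument=value, ...), one argument or row to a line, values as JSON. send_rows: Moves the arm, as the interface text tells. Its arguments: {"type":"object","properties":{"xyz":{"type":"array"},"delta_rot":{"type":"array"},"gripper":{"type":"number"},"force":{"type":"number"}},"required":["xyz","delta_rot"]}

```bash
mkdir -p pics; cat > h.py <<'E'
import numpy as np, cv2
from rig import readout, viewer, order, manip
def grab(n,fn):
    d=viewer.get_image(n); np.savez(''+fn+'.npz',**{k:np.asarray(v) for k,v in d.items()})
    cv2.imwrite('pics/'+fn+'.png',d['color'][...,::-1]); return d
def load(fn): return dict(np.load(''+fn+'.npz'))
def ray(d,u,v):
    p=cv2.undistortPoints(np.array([[[u,v]]],float),d['K'],np.asarray(d['dist'],float))[0,0]
    return np.array([p[0],-p[1],-1.])
def world(d,pc):
    return (np.linalg.inv(d['camera_from_world'])@np.append(pc,1))[:3]
def pt(d,u,v): return world(d,ray(d,u,v)*d['depth'][int(v),int(u)])
def onz(d,u,v,z):
    c=world(d,np.zeros(3)); e=world(d,ray(d,u,v))-c; return c+e*(z-c[2])/e[2]
def cloud(d):
    vv,uu=np.mgrid[0:400,0:640]
    p=cv2.undistortPoints(np.stack([uu,vv],-1).reshape(-1,1,2).astype(float),d['K'],np.asarray(d['dist'],float))[:,0]
    z=d['depth'].reshape(-1); pc=np.c_[p[:,0]*z,-p[:,1]*z,-z,np.ones(len(z))]
    return (pc@np.linalg.inv(d['camera_from_world']).T)[:,:3].reshape(400,640,3)
E
python3 - <<'E'
from h import *
for n in ['scene','side']:
    d=grab(n,n+'0'); print(n,world(d,np.zeros(3)))
s=readout.get_state(); print(s, manip.hold_point_z)
a=np.hstack([cv2.imread('pics/scene0.png'),cv2.imread('pics/side0.png')])
E
```

```text
scene [ 0.02488265 -0.61908017  1.0462382 ]
side [0.51811659 1.34679754 0.87747918]
{'clock': 0.1, 'qpos': array([ 1.06896426e+00,  2.76551031e-01,  1.50600303e+00,  2.43397831e-06,
        1.36071908e+00, -1.20994342e-01]), 'qd': array([ 0.00072496, -0.00196282, -0.00396862, -0.00186665, -0.00086961,
       -0.00013546]), 'effort': array([ 1.16174073e-03, -4.17699051e+01, -2.46406227e+01,  1.62530273e-05,
        5.84898895e-03,  2.55562547e-06]), 'position': array([0.21346715, 0.53332816, 0.19211668]), 'ee_rot': array([-2.58587103e-04,  1.89270387e-01,  9.81924648e-01, -7.99465068e-04]), 'contact_force': array([-0.71484338,  0.00679924, -0.02847527]), 'moment': array([ 0.05404499, -0.02966592, -0.02138494]), 'gripper_force': 0.0, 'width': 0.08549005470638203} 0.0187
```

View pics/scene0.png

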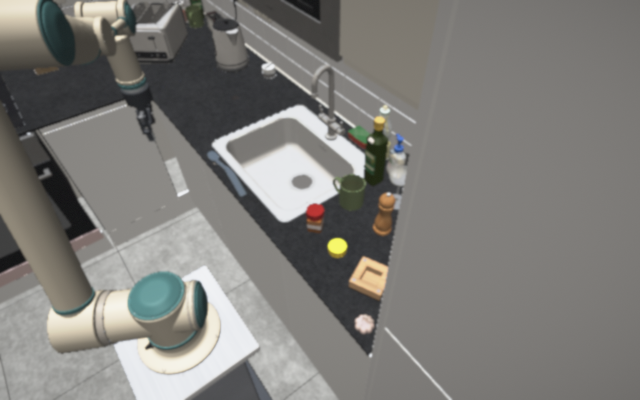

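View pics/side0.png

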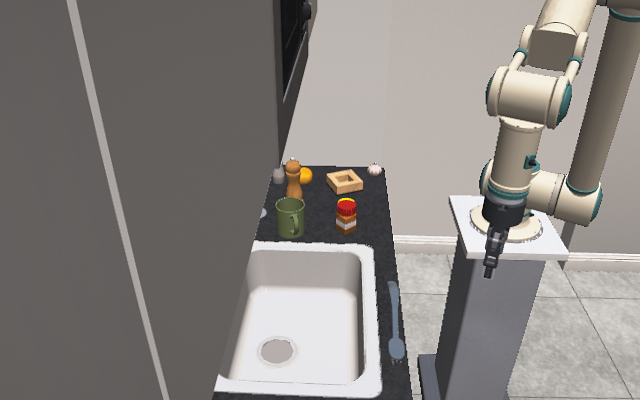

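Candidates: scene pixels: red cap on the amber jar (315,212), yellow cap-like lid (338,247). In the side view the red cap is at (346,207), with the yellow one hidden behind it. By the description I choose the red one. The block is at scene (371,278) and side (344,181). I'll check in a crop and measure.

```bash
cat > m.py <<'E'
from h import *
S,T=load('scene0'),load('side0')
for nm,d in(('scene',S),('side',T)):
    P=cloud(d); c=d['color'].astype(int)
    roi=np.zeros((400,640),bool)
    if nm=='scene': roi[190:340,290:400]=1
    else: roi[160:245,320:390]=1
    near=roi&(P[...,2]>-.02)&(P[...,2]<.2)
    red=near&(c[...,0]>110)&(c[...,1]<50)&(c[...,2]<60)
    q=P[red]; print(nm,'red',red.sum(),np.percentile(q,[2,50,98],axis=0).round(4).tolist())
    t=q[q[:,2]>np.percentile(q[:,2],98)-.006]; 
    print(' top mid',((t.max(0)+t.min(0))/2).round(4),np.ptp(t,axis=0).round(4),'circ',cv2.minEnclosingCircle(t[:,:2].astype(np.float32)))
    wood=near&(c[...,0]>150)&(c[...,0]-c[...,2]>50)&(c[...,1]>100)&(np.abs(c[...,0]-c[...,1])<100)&(P[...,2]>.028)&(P[...,2]<.045)
    w=P[wood]; 
    n,l,st,ce=cv2.connectedComponentsWithStats(wood.astype(np.uint8))
    for i in range(1,n):
        if st[i,4]>80:
            w=P[l==i]; print(' wood',st[i],cv2.minAreaRect(w[:,:2].astype(np.float32)),np.median(w[:,2]))
a=cv2.resize(S['color'][195:300,285:400,::-1],None,fx=5,fy=5,interpolation=cv2.INTER_CUBIC)
b=cv2.resize(T['color'][155:250,320:390,::-1],None,fx=3,fy=5.5,interpolation=cv2.INTER_CUBIC)
h=min(len(a),len(b)); cv2.imwrite('pics/crop1.png',np.hstack([a[:h],b[:h]])); print(a.shape,b.shape)
E
python3 m.py
```

```text
scene red 31 [[0.4717, 0.0421, 0.081], [0.4831, 0.0477, 0.0887], [0.5156, 0.0706, 0.0936]]
 top mid [0.4914 0.0556 0.0913] [0.0393 0.031  0.0061] circ ((0.4917403757572174, 0.05810752511024475), 0.023407673463225365)
 wood [350 257  38  39 649] ((0.5087125897407532, -0.19395199418067932), (0.09964437037706375, 0.09567271173000336), 24.592870712280273) 0.03568985512894285
side red 233 [[0.4765, 0.046, 0.0682], [0.5026, 0.0828, 0.0886], [0.5293, 0.1006, 0.0939]]
 top mid [0.5032 0.0722 0.0912] [0.0531 0.0629 0.0066] circ ((0.5046433210372925, 0.07220897823572159), 0.03157390281558037)
 wood [327 170  36  19 317] ((0.5089032649993896, -0.19171100854873657), (0.09829883277416229, 0.10481186211109161), 25.448925018310547) 0.03480610278326124
(525, 575, 3) (522, 210, 3)
```

View pics/crop1.png

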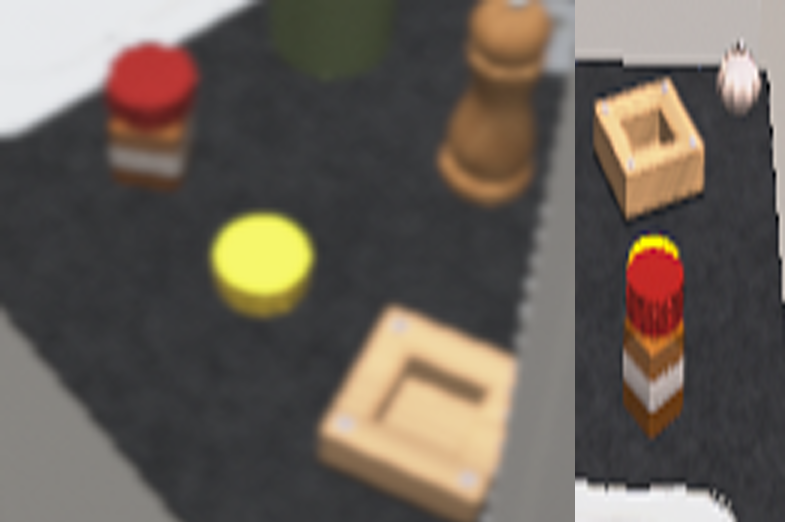

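The crop shows the red ribbed cap on the amber jar with a label (crop 150,85). The yellow one stands alone, so the red one is right. I'll move above it for a wrist view.

Request:
send_rows(
  xyz=[
    [0, 0, 0.03],
    [0.02, -0.04, 0.02],
    [0.02, -0.04, 0.02],
    [0.025, -0.04, 0],
    [0.025, -0.04, 0],
    [0.025, -0.04, 0],
    [0.025, -0.04, 0],
    [0.025, -0.04, 0],
    [0.025, -0.04, 0],
    [0.025, -0.04, 0],
    [0.025, -0.035, 0],
    [0.02, -0.035, 0],
  ],
  delta_rot=[
    [0, 0, 0],
    [0, 0, 0],
    [0, 0, 0],
    [0, 0, 0],
    [0, 0, 0],
    [0, 0, 0],
    [0, 0, 0],
    [0, 0, 0],
    [0, 0, 0],
    [0, 0, 0],
    [0, 0, 0],
    [0, 0, 0],
  ],
)

```text
clock: 1.3
position: [0.4746, 0.102, 0.2625]
ee_rot: [-0.0, 0.19, 0.982, 0.0]
contact_force: [1.0, 0.9, 0.6]
width: 0.0854
gripper_force: 0.0
```

Request:
send_rows(
  xyz=[
    [0.0, -0.03, 0],
    [0, 0, 0],
  ],
  delta_rot=[
    [0, 0, 0],
    [0, 0, 0],
  ],
)

```text
clock: 1.5
position: [0.4739, 0.0704, 0.2622]
ee_rot: [-0.001, 0.192, 0.981, -0.001]
contact_force: [-0.1, 0.5, 0.6]
width: 0.0856
gripper_force: 0.0
```

```bash
python3 - <<'E'
from h import *
d=grab('wrist','wrist1'); s=readout.get_state(); print(s['clock'],s['position'],s['qpos'],s['ee_rot'],s['contact_force'])
print(world(d,np.zeros(3)))
E
```

```text
1.55 [0.4735887  0.07245083 0.26237049] [ 6.22498824e-03  9.65381050e-02  1.56496972e+00  2.52582563e-04
  1.48148055e+00 -1.18028266e+00] [-7.08962014e-04  1.90975305e-01  9.81594585e-01 -1.42145487e-05] [ 0.1605794   0.07439689 -0.27058042]
[0.4033004  0.09874932 0.44260765]
```

View pics/wrist1.png

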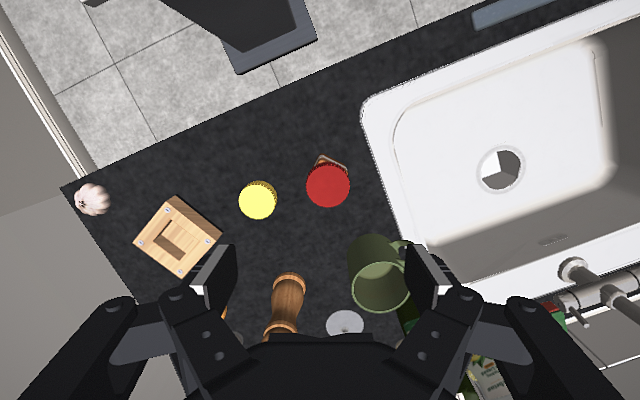

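The wrist view shows the red cap at (328,186), the yellow cap at (258,200), and the block at (178,238) with its pocket open. I'll measure the cap, pocket and jar yaw.

```bash
python3 - <<'E'
from h import *
W=load('wrist1'); c=W['color'].astype(int); P=cloud(W)
red=(c[...,0]>120)&(c[...,1]<60)&(c[...,2]<70)
red[:, :290]=0; red[:,370:]=0; red[230:]=0
top=red&(P[...,2]>.084)
q=P[top]; print('cap top z',np.median(q[:,2]),'circ',cv2.minEnclosingCircle(q[:,:2].astype(np.float32)),q.mean(0))
# contour projected on z=.09
cn=max(cv2.findContours(top.astype(np.uint8),0,1)[0],key=len)[:,0]
x=np.array([onz(W,u,v,.09)[:2] for u,v in cn],np.float32); print('circ@.09',cv2.minEnclosingCircle(x))
yl=(c[...,0]>150)&(c[...,1]>150)&(c[...,2]<120)&(P[...,2]>.005)&(P[...,2]<.1);yl[:, :230]=0;yl[:,290:]=0
print('yellow',np.percentile(P[yl],[1,50,99],axis=0).round(3))
reg=np.zeros((400,640),bool);reg[185:285,125:232]=1
w=reg&(P[...,2]>.03)&(P[...,2]<.042)&(c[...,0]>120)
print('block',cv2.minAreaRect(P[w][:,:2].astype(np.float32)),np.median(P[w][:,2]),w.sum())
pk=reg&(np.abs(P[...,2])<.02)&(c[...,0]-c[...,2]>30); n,l,st,ce=cv2.connectedComponentsWithStats(pk.astype(np.uint8))
for i in range(1,n):
    if st[i,4]>40: print('pk',st[i],P[l==i].mean(0),cv2.minAreaRect(P[l==i][:,:2].astype(np.float32)))
# edge-based: fill the hole: block outline contour, hole contour on z=.036
cs,hi=cv2.findContours(w.astype(np.uint8),cv2.RETR_CCOMP,cv2.CHAIN_APPROX_NONE)
for k,cc in enumerate(cs):
    if len(cc)>40:
        x=np.array([onz(W,u,v,.036)[:2] for u,v in cc[:,0]],np.float32); print('contour',hi[0,k,3],cv2.minAreaRect(x))
# jar yaw from side & scene & wrist clouds
B=[]
for n in('side0','scene0','wrist1'):
    D=load(n);Q=cloud(D); r=np.hypot(Q[...,0]-.503,Q[...,1]-.073)
    m=(r<.045)&(Q[...,2]>.008)&(Q[...,2]<.056); b=Q[m]; print(n,m.sum(), cv2.minAreaRect(b[:,:2].astype(np.float32)) if len(b)>5 else '')
    B.append(b)
    np.save(n+'_b.npy',b)
from scipy.optimize import least_squares
def res(p,b):
    th=np.radians(p[2]);d=b[:,:2]-p[:2];u=d@[np.cos(th),np.sin(th)];v=d@[-np.sin(th),np.cos(th)]
    return np.maximum(abs(u),abs(v))-.023
for b in(B[0],np.vstack(B)):
    print(min(((lambda r:(r.cost,r.x))(least_squares(res,[.503,.073,t],args=(b,),loss='soft_l1',f_scale=.002,x_scale=[.01,.01,10])) for t in range(0,90,15)),key=lambda a:a[0]),len(b))
E
```

```text
cap top z 0.08993604262599322 circ ((0.46531638503074646, 0.08175760507583618), 0.06440163403749466) [0.49898707 0.0682599  0.09065335]
circ@.09 ((0.4991276264190674, 0.06825480610132217), 0.028391893953084946)
yellow [[ 0.471 -0.075  0.011]
 [ 0.507 -0.039  0.023]
 [ 0.645 -0.02   0.026]]
block ((0.5073131322860718, -0.19451524317264557), (0.0964391827583313, 0.09773696959018707), 24.574892044067383) 0.03545729994320376 2454
pk [171 196  51  41 303] [ 0.48710372 -0.15167344  0.0126684 ] ((0.4884648323059082, -0.15165898203849792), (0.09702423214912415, 0.009576089680194855), 19.02182960510254)
pk [157 221  41  37 758] [ 0.51269261 -0.2073581   0.00762136] ((0.5117321014404297, -0.20443803071975708), (0.05259426310658455, 0.036876123398542404), 24.95759391784668)
contour -1 ((0.5067703127861023, -0.19282062351703644), (0.09628064930438995, 0.10018039494752884), 24.16468048095703)
contour 0 ((0.5065417885780334, -0.19174975156784058), (0.05406194180250168, 0.053431201726198196), 24.889955520629883)
side0 272 ((0.5037455558776855, 0.08519021421670914), (0.03456307575106621, 0.05881345272064209), 86.71113586425781)
scene0 148 ((0.49209117889404297, 0.05435103923082352), (0.03160181641578674, 0.055452246218919754), 74.6594467163086)
wrist1 154 ((0.4835761487483978, 0.0795307457447052), (0.049353908747434616, 0.01902293972671032), 66.48163604736328)
(np.float64(0.00039614670993280205), array([ 0.50247665,  0.06882915, 39.19747127])) 272
(np.float64(0.000716543414208345), array([ 0.5010511 ,  0.06878012, 41.90592706])) 574
```

```bash
python3 - <<'E'
from h import *
A=np.vstack([cloud(load(n)).reshape(-1,3) for n in('side0','scene0','wrist1')])
for nm,cx,cy in(('jar',.4995,.0685),('block',.5065,-.192)):
    r=np.hypot(A[:,0]-cx,A[:,1]-cy); a=np.degrees(np.arctan2(A[:,1]-cy,A[:,0]-cx))
    for lo,hi in((.05,.6),(.12,.6)):
        m=(r>.045)&(r<.2)&(A[:,2]>lo)&(A[:,2]<hi)&~((A[:,0]>.40)&(np.hypot(A[:,0]-.474,A[:,1]-.072)<.1)&(A[:,2]>.2))
        print(nm,lo,[(b,round(float(r[m&(a>=b)&(a<b+20)].min()),3),int((m&(a>=b)&(a<b+20)).sum())) for b in range(-180,180,20) if (m&(a>=b)&(a<b+20)).sum()>5])
E
```

```text
jar 0.05 [(-60, 0.14, 700), (-40, 0.114, 613), (-20, 0.108, 1366), (0, 0.107, 1554), (20, 0.112, 574), (40, 0.135, 515)]
jar 0.12 [(-60, 0.14, 607), (-40, 0.114, 462), (-20, 0.108, 277), (0, 0.107, 276), (20, 0.112, 356), (40, 0.135, 515)]
block 0.05 [(-160, 0.138, 8), (-140, 0.136, 2102), (-120, 0.151, 6449), (-100, 0.145, 7107), (-80, 0.152, 5604), (-60, 0.147, 1066), (-40, 0.115, 13), (-20, 0.105, 44), (0, 0.103, 114), (20, 0.107, 1052), (40, 0.131, 1253)]
block 0.12 [(-140, 0.174, 1049), (-120, 0.151, 3913), (-100, 0.148, 5074), (-80, 0.152, 4667), (-60, 0.147, 952), (-40, 0.115, 13), (-20, 0.105, 13), (0, 0.103, 112), (20, 0.107, 692), (40, 0.131, 829)]
```

Cap axis at (0.4995, 0.0685), top at 0.090. Jar yaw is about 41° and the pocket is at (0.5065, -0.192) with yaw 25°. I'll turn 90° clockwise for wrist room, then descend.

Request:
send_rows(
  xyz=[
    [0.013, -0.002, 0],
    [0.013, -0.002, 0],
    [0, 0, -0.01],
    [0, 0, -0.01],
    [0, 0, -0.01],
    [0, 0, -0.01],
    [0, 0, -0.01],
    [0, 0, -0.01],
    [0, 0, -0.01],
    [0, 0, -0.01],
    [0, 0, -0.01],
    [0, 0, -0.01],
  ],
  delta_rot=[
    [0, 0, -7.5],
    [0, 0, -7.5],
    [0, 0, -7.5],
    [0, 0, -7.5],
    [0, 0, -7.5],
    [0, 0, -7.5],
    [0, 0, -7.5],
    [0, 0, -7.5],
    [0, 0, -7.5],
    [0, 0, -7.5],
    [0, 0, -7.5],
    [0, 0, -7.5],
  ],
)

```text
clock: 2.75
position: [0.4992, 0.0714, 0.1624]
ee_rot: [-0.0, 0.829, 0.559, 0.0]
contact_force: [0.1, 0.2, -0.8]
width: 0.0852
gripper_force: 0.0
```

Request:
send_rows(
  xyz=[
    [0, 0, 0],
    [0, 0, 0],
  ],
  delta_rot=[
    [0, 0, 0],
    [0, 0, 0],
  ],
)

```text
clock: 2.95
position: [0.4994, 0.0708, 0.163]
ee_rot: [-0.0, 0.827, 0.562, -0.0]
contact_force: [0.1, 0.1, -0.6]
width: 0.0855
gripper_force: 0.0
```

```bash
python3 - <<'E'
from h import *
d=grab('wrist','wrist2'); s=readout.get_state(); print(s['clock'],s['position'],s['qpos'],s['ee_rot'],s['contact_force'],s['moment'])
W=d;c=W['color'].astype(int)
red=(c[...,0]>110)&(c[...,1]<60)&(c[...,2]<70)
n,l,st,ce=cv2.connectedComponentsWithStats(red.astype(np.uint8)); i=1+st[1:,4].argmax(); print(st[i])
P=cloud(W); top=(l==i)&(abs(P[...,2]-.09)<.006)
cn=max(cv2.findContours(top.astype(np.uint8),0,1)[0],key=len)[:,0]
x=np.array([onz(W,u,v,.09)[:2] for u,v in cn],np.float32); print('circ@.09',cv2.minEnclosingCircle(x),cv2.fitEllipse(x))
E
```

```text
3.0 [0.49985949 0.07060536 0.1633559 ] [2.19591341e-03 1.89455541e-01 1.69918591e+00 2.81052695e-04
 1.25222088e+00 3.79716747e-01] [9.39337491e-05 8.27254057e-01 5.61827886e-01 3.77275788e-04] [0.12162657 0.16658754 0.38544899] [ 0.01669077 -0.00505117  0.02426413]
[ 292  160   62   59 2771]
circ@.09 ((0.5002869963645935, 0.06910394132137299), 0.028382545337080956) ((0.5003193616867065, 0.06861428916454315), (0.054538168013095856, 0.05484961345791817), 30.518604278564453)
```

View pics/wrist2.png

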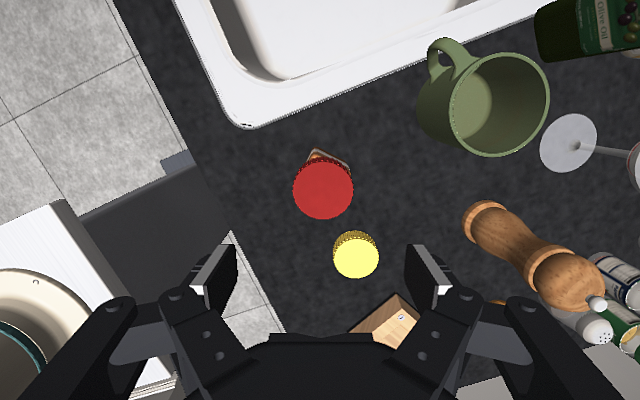

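The wrist view shows the red cap at (323,188) with free space on both sides. The cap is at (0.500, 0.069), which agrees with the earlier measurement. Descending and gripping.

Request:
send_rows(
  xyz=[
    [0, -0.002, -0.015],
    [0, 0, -0.02],
    [0, 0, -0.02],
    [0, 0, -0.02],
    [0, 0, -0.015],
    [0, 0, -0.01],
    [0, 0, -0.005],
    [0, 0, 0],
    [0, 0, 0],
  ],
  delta_rot=[
    [0, 0, 0],
    [0, 0, 0],
    [0, 0, 0],
    [0, 0, 0],
    [0, 0, 0],
    [0, 0, 0],
    [0, 0, 0],
    [0, 0, 0],
    [0, 0, 0],
  ],
)

```text
clock: 3.9
position: [0.5004, 0.0679, 0.0586]
ee_rot: [0.0, 0.828, 0.561, 0.001]
contact_force: [0.3, -0.0, 0.3]
width: 0.0855
gripper_force: 0.0
```

Request:
send_rows(
  xyz=[
    [0, 0, 0],
    [0, 0, 0],
    [0, 0, 0],
    [0, 0, 0],
    [0, 0, 0],
    [0, 0, 0],
    [0, 0, 0],
    [0, 0, 0],
  ],
  delta_rot=[
    [0, 0, 0],
    [0, 0, 0],
    [0, 0, 0],
    [0, 0, 0],
    [0, 0, 0],
    [0, 0, 0],
    [0, 0, 0],
    [0, 0, 0],
  ],
  gripper=0.03,
  force=90,
)

```text
clock: 4.7
position: [0.4997, 0.0678, 0.0579]
ee_rot: [0.0, 0.828, 0.56, -0.0]
contact_force: [-0.1, 0.4, -0.5]
width: 0.03
gripper_force: 0.0
```

The fingers reached 30 mm without contact, so I need to look.

```bash
python3 - <<'E'
from h import *
a=grab('side','side1');b=grab('wrist','wrist3');c=grab('scene','scene1')
A=cv2.resize(a['color'][130:260,290:410,::-1],(370,400),interpolation=cv2.INTER_CUBIC)
B=cv2.resize(b['color'][60:400,150:490,::-1],(400,400))
cv2.imwrite('pics/c3.png',np.hstack([A,B]))
s=readout.get_state();print(s['position'],s['width'],s['gripper_force'])
E
```

```text
[0.49972057 0.06782796 0.05789958] 0.03013777945186492 0.0
```

View pics/c3.png

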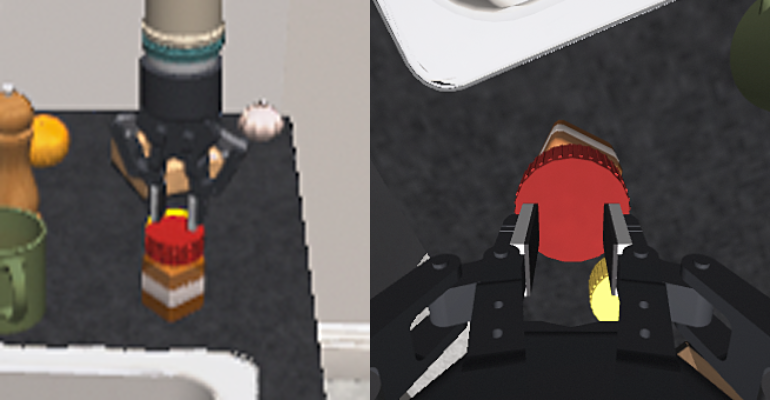

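The fingertips seem to float above or beside the cap rather than around it. I'll measure where they really are in the depth data.

```bash
python3 - <<'E'
from h import *
for n in('wrist3','side1'):
    d=load(n);P=cloud(d);c=d['color'].astype(int)
    r=np.hypot(P[...,0]-.4997,P[...,1]-.0678)
    red=(c[...,0]>110)&(c[...,1]<60)&(c[...,2]<70)&(r<.07)
    gr=(abs(c[...,0]-c[...,2])<25)&(r<.06)&(P[...,2]>.055)&(P[...,2]<.16)
    print(n,'red',np.percentile(P[red],[2,50,98],axis=0).round(3).tolist(),gr.sum())
    for z in np.arange(.055,.16,.01):
        m=gr&(P[...,2]>=z)&(P[...,2]<z+.01)
        if m.sum()>3: print(round(z,3),m.sum(),np.percentile(P[m],[5,50,95],axis=0)[:,:2].round(3).tolist())
d=load('wrist3'); print(d['camera_from_world'].round(3).tolist())
# TCP in pixels
for z in(.058,.077,.09,.1):
    p=d['camera_from_world']@[.4997,.0678,z,1]; q=cv2.projectPoints(np.array([[p[0],-p[1],-p[2]]]),np.zeros(3),np.zeros(3),d['K'],np.asarray(d['dist'],float))[0]; print(z,q,-p[2])
for u,v in((382,250),(420,250),(416,240),(287,250),(300,285),(404,285)): print(u,v,pt(d,u,v).round(3),d['color'][v,u])
E
```

```text
wrist3 red [[0.48, 0.044, 0.088], [0.501, 0.072, 0.09], [0.526, 0.094, 0.091]] 12200
0.075 4 [[0.527, 0.06], [0.528, 0.067], [0.529, 0.069]]
0.095 238 [[0.479, 0.056], [0.51, 0.071], [0.525, 0.085]]
0.105 640 [[0.477, 0.059], [0.489, 0.071], [0.527, 0.085]]
0.115 803 [[0.477, 0.059], [0.509, 0.071], [0.527, 0.085]]
0.125 1095 [[0.481, 0.056], [0.489, 0.071], [0.523, 0.085]]
0.135 1485 [[0.468, 0.061], [0.513, 0.072], [0.538, 0.092]]
0.145 6031 [[0.458, 0.045], [0.489, 0.072], [0.543, 0.095]]
0.155 1901 [[0.454, 0.043], [0.482, 0.071], [0.548, 0.096]]
side1 red [[0.477, 0.049, 0.069], [0.503, 0.084, 0.088], [0.529, 0.101, 0.097]] 281
0.095 9 [[0.484, 0.059], [0.515, 0.073], [0.523, 0.083]]
0.105 36 [[0.475, 0.058], [0.513, 0.074], [0.528, 0.089]]
0.115 36 [[0.475, 0.058], [0.489, 0.074], [0.53, 0.088]]
0.125 36 [[0.478, 0.057], [0.515, 0.071], [0.528, 0.087]]
0.135 35 [[0.472, 0.06], [0.49, 0.079], [0.535, 0.092]]
0.145 99 [[0.465, 0.046], [0.516, 0.07], [0.546, 0.096]]
0.155 30 [[0.458, 0.046], [0.502, 0.075], [0.55, 0.098]]
[[0.928, -0.373, 0.001, -0.438], [0.356, 0.886, -0.298, -0.239], [0.11, 0.276, 0.955, -0.324], [0.0, 0.0, 0.0, 1.0]]
0.058 [[[320.97426192 219.61020054]]] 0.19443793078306607
0.077 [[[321.04776626 231.6282371 ]]] 0.1762985784539235
0.09 [[[321.10733767 241.37393078]]] 0.16388744264977329
0.1 [[[321.15959818 249.9278139 ]]] 0.1543404151081193
382 250 [ 0.532 -0.004  0.   ] [48 48 49]
420 250 [ 0.565 -0.017 -0.   ] [48 49 51]
416 240 [ 0.564 -0.007 -0.001] [52 51 55]
287 250 [0.489 0.083 0.118] [26 25 26]
300 285 [ 0.446 -0.011 -0.001] [44 44 47]
404 285 [0.533 0.061 0.139] [30 31 33]
```

```bash
python3 - <<'E'
from h import *
for n,t in(('wrist1',(.4736,.0724,.2624)),('wrist2',(.4998,.0706,.1633)),('wrist3',(.4997,.0678,.0579))):
    d=load(n);P=cloud(d);c=d['color'].astype(int)
    r=np.hypot(P[...,0]-t[0],P[...,1]-t[1]); h=P[...,2]-t[2]
    g=(r<.065)&(c.max(-1)-c.min(-1)<25)&(h>(-.03 if n!='wrist3' else .034))
    q=h[g&(h<.15)]
    print(n,np.percentile(q,[0,.5,1,2,5]).round(4), np.histogram(q,np.arange(-.03,.11,.01))[0])
    # tip mid
    m=g&(h<np.percentile(q,.5)+.01); Q=P[m]; print(Q.min(0).round(3),Q.max(0).round(3),Q.mean(0).round(4))
    b=(c.min(-1)>150)&(r<.065)&(h>.0)&(h<.12); print('bright pads',b.sum(), np.percentile(P[b],[2,50,98],axis=0).round(3).tolist() if b.sum() else '')
E
```

```text
wrist1 [0.0498 0.0551 0.0575 0.0614 0.0714] [   0    0    0    0    0    0    0    1  641 1153 1466 1469 1820 6510]
[0.444 0.02  0.312] [0.5   0.124 0.327] [0.4702 0.0715 0.3216]
bright pads 198 [[0.445, 0.029, 0.35], [0.48, 0.114, 0.351], [0.489, 0.128, 0.356]]
wrist2 [0.0493 0.0548 0.0574 0.0613 0.0713] [   0    0    0    0    0    0    0    5  665 1141 1469 1474 1869 6711]
[0.448 0.044 0.213] [0.554 0.099 0.228] [0.5001 0.0735 0.2222]
bright pads 202 [[0.437, 0.06, 0.25], [0.462, 0.082, 0.251], [0.548, 0.098, 0.27]]
wrist3 [0.0383 0.047  0.051  0.0578 0.0752] [   0    0    0    0    0    0    7  407  686  820 1043 2087 6374 4856]
[0.475 0.052 0.096] [0.528 0.086 0.115] [0.5015 0.0731 0.108 ]
bright pads 145 [[0.46, 0.052, 0.132], [0.511, 0.071, 0.134], [0.522, 0.085, 0.155]]
```

Both cameras agree that the fingertips end about 37 mm behind the reported TCP (tips at z≈0.096 with TCP at 0.058), so they closed above the cap with no contact. I'll open and go 37 mm lower, using the measured tip offset.

Request:
send_rows(
  xyz=[
    [0, 0.001, 0],
    [0, 0, 0],
    [0, 0, 0],
    [0, 0, 0],
    [0, 0, 0],
    [0, 0, 0],
  ],
  delta_rot=[
    [0, 0, 0],
    [0, 0, 0],
    [0, 0, 0],
    [0, 0, 0],
    [0, 0, 0],
    [0, 0, 0],
  ],
  gripper=0.085,
)

```text
clock: 5.45
position: [0.4997, 0.0688, 0.0579]
ee_rot: [0.0, 0.828, 0.56, 0.0]
contact_force: [0.3, 1.1, -0.1]
width: 0.0849
gripper_force: 0.0
```

Request:
send_rows(
  xyz=[
    [0, 0, -0.01],
    [0, 0, -0.01],
    [0, 0, -0.009],
    [0, 0, -0.008],
    [0, 0, 0],
  ],
  delta_rot=[
    [0, 0, 0],
    [0, 0, 0],
    [0, 0, 0],
    [0, 0, 0],
    [0, 0, 0],
  ],
)

```text
clock: 5.95
position: [0.4984, 0.0688, 0.0193]
ee_rot: [-0.001, 0.828, 0.56, -0.001]
contact_force: [0.2, -0.1, -0.5]
width: 0.0848
gripper_force: 0.0
```

Request:
send_rows(
  xyz=[
    [0, 0, 0],
    [0, 0, 0],
    [0, 0, 0],
    [0, 0, 0],
    [0, 0, 0],
  ],
  delta_rot=[
    [0, 0, 0],
    [0, 0, 0],
    [0, 0, 0],
    [0, 0, 0],
    [0, 0, 0],
  ],
  gripper=0.03,
  force=90,
)

```text
clock: 6.45
position: [0.5008, 0.0687, 0.0217]
ee_rot: [0.001, 0.828, 0.561, 0.001]
contact_force: [0.4, -0.3, 6.2]
width: 0.0538
gripper_force: 93.9
```

```bash
python3 - <<'E'
from h import *
a=grab('side','side2');b=grab('wrist','wrist4')
d=b;P=cloud(d);c=d['color'].astype(int);t=(.4997,.0678,.021)
r=np.hypot(P[...,0]-t[0],P[...,1]-t[1]); h=P[...,2]-t[2]
red=(c[...,0]>110)&(c[...,1]<60)&(c[...,2]<70)&(r<.06); print(np.percentile(P[red],[2,50,98],axis=0).round(3).tolist())
A=cv2.resize(a['color'][130:260,290:410,::-1],(370,400),interpolation=cv2.INTER_CUBIC)
B=cv2.resize(b['color'][60:400,150:490,::-1],(400,400))
cv2.imwrite('pics/c4.png',np.hstack([A,B]))
s=readout.get_state();print(s['clock'],s['position'],s['width'],s['gripper_force'],s['contact_force'],s['moment'])
E
```

```text
[[0.476, 0.045, 0.089], [0.501, 0.071, 0.09], [0.525, 0.094, 0.091]]
6.55 [0.50074709 0.06871063 0.02171437] 0.053891382431182175 93.96947376430035 [ 0.96681419 -0.25417528  4.26760174] [-0.12103538 -0.04695248 -0.00709707]
```

View pics/c4.png

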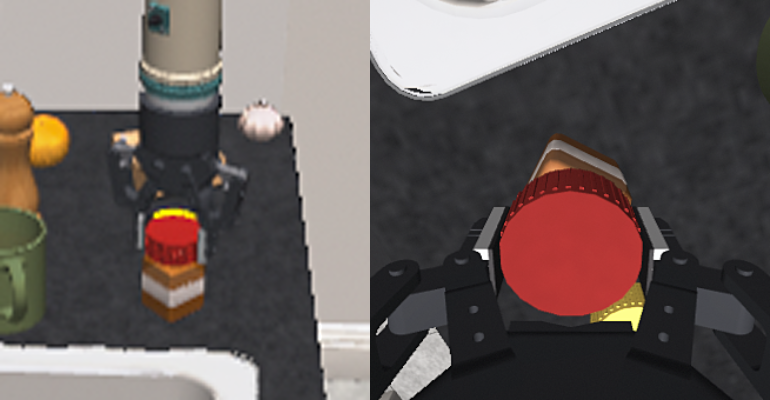

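The pads hold the cap's rim (54 mm, 94 N) above its lower edge. Lifting and carrying it over the block.

Request:
send_rows(
  xyz=[
    [0, 0, 0.005],
    [0, 0, 0.01],
    [0, 0, 0.015],
    [0, 0, 0.02],
    [0, 0, 0.02],
    [0, 0, 0.015],
    [0, 0, 0.005],
    [0, 0, 0],
    [0, 0, 0],
  ],
  delta_rot=[
    [0, 0, 0],
    [0, 0, 0],
    [0, 0, 0],
    [0, 0, 0],
    [0, 0, 0],
    [0, 0, 0],
    [0, 0, 0],
    [0, 0, 0],
    [0, 0, 0],
  ],
)

```text
clock: 7.45
position: [0.4987, 0.0689, 0.1101]
ee_rot: [-0.001, 0.828, 0.561, -0.001]
contact_force: [0.0, 0.2, -3.6]
width: 0.0541
gripper_force: 95.4
```

Request:
send_rows(
  xyz=[
    [0, -0.011, 0],
    [0, -0.02, 0],
    [0.001, -0.03, 0],
    [0.001, -0.03, 0],
    [0.001, -0.03, 0],
    [0.001, -0.03, 0],
    [0.001, -0.03, 0],
    [0.001, -0.03, 0],
    [0, -0.025, 0],
    [0, -0.015, 0],
    [0, -0.01, 0],
    [0, 0, 0],
  ],
  delta_rot=[
    [0, 0, 0],
    [0, 0, -2],
    [0, 0, -2],
    [0, 0, -2],
    [0, 0, -2],
    [0, 0, -2],
    [0, 0, -2],
    [0, 0, -2],
    [0, 0, -2],
    [0, 0, 0],
    [0, 0, 0],
    [0, 0, 0],
  ],
)

```text
clock: 8.65
position: [0.5055, -0.193, 0.1104]
ee_rot: [-0.0, 0.898, 0.439, -0.0]
contact_force: [-0.0, 0.3, -3.4]
width: 0.0541
gripper_force: 95.4
```

```bash
cat > j.py <<'E'
from h import *
import sys
from scipy.optimize import least_squares
tag=sys.argv[1]
a=grab('side','side'+tag);b=grab('wrist','wrist'+tag)
s=readout.get_state();print(s['clock'],s['position'],s['qpos'],s['ee_rot'],s['width'],s['gripper_force'],s['contact_force'],s['moment'])
dz=s['position'][2]-.0217; t=s['position']; print('dz',dz)
B=[]
for n,d in(('side',a),('wrist',b)):
    Q=cloud(d);c=d['color'].astype(int); r=np.hypot(Q[...,0]-t[0],Q[...,1]-t[1]); h=Q[...,2]-dz
    if n=='wrist':
        red=(c[...,0]>110)&(c[...,1]<60)&(c[...,2]<70)&(r<.06); print('cap',np.percentile(Q[red],[2,50,98],axis=0).round(4).tolist())
        top=red&(abs(h-.09)<.006);cn=max(cv2.findContours(top.astype(np.uint8),0,1)[0],key=len)[:,0]
        x=np.array([onz(d,u,v,.09+dz)[:2] for u,v in cn],np.float32); print('circ',cv2.minEnclosingCircle(x))
    m=(r<.05)&(h>.006)&(h<.055)&(c[...,0]-c[...,2]>-10)&(Q[...,2]>.045); B.append(Q[m]); print(n,m.sum(),'hmin',np.percentile(h[(r<.05)&(Q[...,2]>.045)],1) if m.sum() else '')
def res(p,b):
    th=np.radians(p[2]);d=b[:,:2]-p[:2];u=d@[np.cos(th),np.sin(th)];v=d@[-np.sin(th),np.cos(th)]
    return np.maximum(abs(u),abs(v))-.023
for k in(B[0],B[1],np.vstack(B)):
    if len(k)>30: print(min(((lambda r:(r.cost,r.x))(least_squares(res,[t[0],t[1],g],args=(k,),loss='soft_l1',f_scale=.002,x_scale=[.01,.01,10])) for g in range(0,90,15)),key=lambda a:a[0]),len(k))
A=cv2.resize(a['color'][100:230,290:410,::-1],(370,400),interpolation=cv2.INTER_CUBIC)
B=cv2.resize(b['color'][60:400,150:490,::-1],(400,400))
cv2.imwrite('pics/c'+tag+'.png',np.hstack([A,B]))
E
python3 j.py 5
```

```text
8.75 [ 0.50532937 -0.19125617  0.11062044] [-4.91175549e-01  2.84802206e-01  1.70809476e+00  8.14093310e-04
  1.14999576e+00  1.68242033e-01] [-7.44558543e-04  8.98030878e-01  4.39931791e-01 -7.83218517e-05] 0.054014898002011064 95.36469161510468 [ 0.10513818 -0.29713022 -4.15491507] [0.00050327 0.00148371 0.00364545]
dz 0.08892044160542713
side 234 hmin 0.008418123783808176
cap [[0.4797, -0.2164, 0.1754], [0.505, -0.1851, 0.1787], [0.5306, -0.1659, 0.1798]]
circ ((0.5042954087257385, -0.190349280834198), 0.027573222294449806)
wrist 1523 hmin 0.02181514071058942
(np.float64(0.0005548287468614085), array([ 0.50747236, -0.19293839, 25.32094618])) 234
(np.float64(0.000124932824301325), array([ 0.50498624, -0.19261006, 25.24784925])) 1523
(np.float64(0.0008247252438915345), array([ 0.50519902, -0.19285729, 25.46408324])) 1757
```

View pics/c5.png

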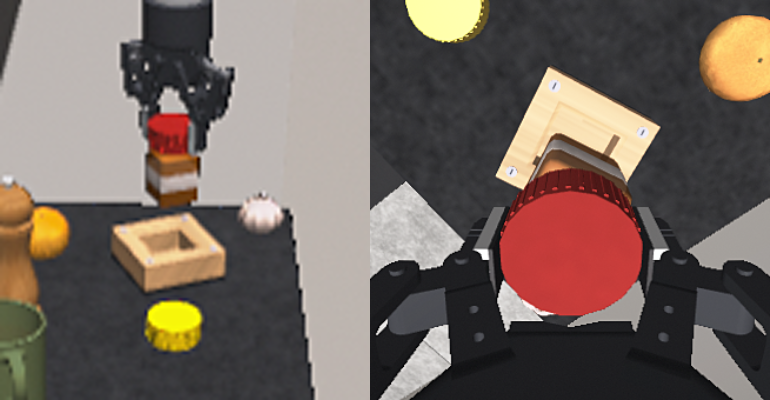

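The view shows the jar level in the grip, its faces parallel to the block (25.3° against 24.8°) and its axis within 2 mm of the pocket. I'll shift +1.5 mm in x and lower.

Request:
send_rows(
  xyz=[
    [0.001, 0, -0.008],
    [0.0005, 0, -0.01],
    [0, 0, -0.01],
    [0, 0, -0.008],
    [0, 0, -0.006],
    [0, 0, -0.005],
    [0, 0, -0.005],
    [0, 0, -0.005],
    [0, 0, -0.004],
    [0, 0, 0],
  ],
  delta_rot=[
    [0, 0, 0],
    [0, 0, 0],
    [0, 0, 0],
    [0, 0, 0],
    [0, 0, 0],
    [0, 0, 0],
    [0, 0, 0],
    [0, 0, 0],
    [0, 0, 0],
    [0, 0, 0],
  ],
)

```text
clock: 9.75
position: [0.5068, -0.192, 0.0494]
ee_rot: [-0.0, 0.898, 0.44, -0.0]
contact_force: [0.8, 1.0, -3.3]
width: 0.0541
gripper_force: 95.4
```

Request:
send_rows(
  xyz=[
    [0, 0, -0.004],
    [0, 0, -0.004],
    [0, 0, -0.003],
    [0, 0, -0.002],
    [0, 0, 0],
  ],
  delta_rot=[
    [0, 0, 0],
    [0, 0, 0],
    [0, 0, 0],
    [0, 0, 0],
    [0, 0, 0],
  ],
)

```text
clock: 10.25
position: [0.507, -0.192, 0.0366]
ee_rot: [-0.0, 0.898, 0.44, -0.0]
contact_force: [-0.1, -0.1, -3.1]
width: 0.0539
gripper_force: 95.4
```

In the pocket with no contact force. About 9 mm to go.

Request:
send_rows(
  xyz=[
    [0, 0, -0.003],
    [0, 0, -0.003],
    [0, 0, -0.001],
    [0, 0, 0],
    [0, 0, 0],
  ],
  delta_rot=[
    [0, 0, 0],
    [0, 0, 0],
    [0, 0, 0],
    [0, 0, 0],
    [0, 0, 0],
  ],
)

```text
clock: 10.75
position: [0.5073, -0.1922, 0.0299]
ee_rot: [0.0, 0.898, 0.44, 0.0]
contact_force: [-0.5, 0.6, -3.9]
width: 0.0541
gripper_force: 95.4
```

Request:
send_rows(
  xyz=[
    [0, 0, -0.001],
    [0, 0, 0],
    [0, 0, 0],
  ],
  delta_rot=[
    [0, 0, 0],
    [0, 0, 0],
    [0, 0, 0],
  ],
)

```text
clock: 11.05
position: [0.5072, -0.1922, 0.029]
ee_rot: [0.0, 0.898, 0.44, 0.0]
contact_force: [-0.4, -0.1, -3.2]
width: 0.0541
gripper_force: 95.4
```

Request:
send_rows(
  xyz=[
    [0, 0, -0.001],
    [0, 0, 0],
    [0, 0, 0],
  ],
  delta_rot=[
    [0, 0, 0],
    [0, 0, 0],
    [0, 0, 0],
  ],
)

```text
clock: 11.35
position: [0.5073, -0.1922, 0.028]
ee_rot: [0.0, 0.898, 0.44, 0.0]
contact_force: [-0.0, -0.1, -2.6]
width: 0.0539
gripper_force: 95.6
```

Request:
send_rows(
  xyz=[
    [0, 0, -0.0005],
    [0, 0, 0],
    [0, 0, 0],
  ],
  delta_rot=[
    [0, 0, 0],
    [0, 0, 0],
    [0, 0, 0],
  ],
)

```text
clock: 11.65
position: [0.5074, -0.1923, 0.0279]
ee_rot: [0.0, 0.898, 0.44, 0.0]
contact_force: [-0.8, 0.6, 1.7]
width: 0.054
gripper_force: 95.8
```

Request:
send_rows(
  xyz=[
    [0, 0, -0.0005],
    [0, 0, 0],
    [0, 0, 0],
  ],
  delta_rot=[
    [0, 0, 0],
    [0, 0, 0],
    [0, 0, 0],
  ],
)

```text
clock: 11.95
position: [0.5074, -0.1924, 0.0277]
ee_rot: [0.0, 0.898, 0.44, 0.0]
contact_force: [-2.1, 0.3, 5.4]
width: 0.0542
gripper_force: 96.3
```

Request:
send_rows(
  xyz=[
    [0, 0, -0.0005],
    [0, 0, 0],
    [0, 0, 0],
  ],
  delta_rot=[
    [0, 0, 0],
    [0, 0, 0],
    [0, 0, 0],
  ],
)

```text
clock: 12.25
position: [0.5075, -0.1924, 0.0277]
ee_rot: [0.001, 0.898, 0.44, 0.0]
contact_force: [-3.2, 1.1, 7.6]
width: 0.0541
gripper_force: 96.5
```

Seated: it bottoms at TCP 0.0277 as predicted, with upward force building. Now I'll unscrew, rising 3 mm/rad.

Request:
send_rows(
  xyz=[
    [0, 0, 0],
    [0, 0, 0.0002],
    [0, 0, 0.0003],
    [0, 0, 0.0003],
    [0, 0, 0.0003],
    [0, 0, 0.0003],
    [0, 0, 0.0003],
    [0, 0, 0.0003],
    [0, 0, 0.0003],
    [0, 0, 0],
  ],
  delta_rot=[
    [0, 0, 3],
    [0, 0, 5],
    [0, 0, 6],
    [0, 0, 6],
    [0, 0, 6],
    [0, 0, 6],
    [0, 0, 6],
    [0, 0, 6],
    [0, 0, 6],
    [0, 0, 0],
  ],
  gripper=0.03,
  force=110,
)

```text
clock: 13.25
position: [0.5085, -0.1941, 0.0302]
ee_rot: [0.002, 0.627, 0.779, -0.0]
contact_force: [-1.7, -2.5, 6.3]
width: 0.0537
gripper_force: 114.1
```

```bash
python3 - <<'E'
from h import *
s=readout.get_state();print(s['clock'],s['position'],s['qpos'],s['ee_rot'],s['width'],s['gripper_force'],s['contact_force'],s['moment'])
E
```

```text
13.25 [ 0.50846829 -0.194069    0.03021841] [-0.49125909  0.3699052   1.81106089 -0.00199056  0.9563355  -0.70429215] [ 2.25979306e-03  6.27476051e-01  7.78632480e-01 -3.99970346e-04] 0.05365355590544442 114.10768825560808 [-1.68795097 -2.53662607  6.27618227] [-0.45223853  0.30844469 -0.06379383]
```

The TCP rose 2.5 mm over 50°, matching the thread. Continuing to about 115°.

Request:
send_rows(
  xyz=[
    [0, 0, 0.0003],
    [0, 0, 0.0003],
    [0, 0, 0.0003],
    [0, 0, 0.0003],
    [0, 0, 0.0003],
    [0, 0, 0.0003],
    [0, 0, 0.0003],
    [0, 0, 0.0003],
    [0, 0, 0.0003],
    [0, 0, 0.0003],
    [0, 0, 0.0003],
    [0, 0, 0],
  ],
  delta_rot=[
    [0, 0, 6],
    [0, 0, 6],
    [0, 0, 6],
    [0, 0, 6],
    [0, 0, 6],
    [0, 0, 6],
    [0, 0, 6],
    [0, 0, 6],
    [0, 0, 6],
    [0, 0, 6],
    [0, 0, 6],
    [0, 0, 0],
  ],
)

```text
clock: 14.45
position: [0.5086, -0.1941, 0.0338]
ee_rot: [0.002, 0.102, 0.995, -0.002]
contact_force: [-3.0, -1.8, 8.4]
width: 0.0537
gripper_force: 114.4
```

```bash
python3 - <<'E'
from h import *
a=grab('side','side6')
s=readout.get_state();print(s['clock'],s['position'],s['qpos'],s['ee_rot'],s['width'],s['gripper_force'],s['contact_force'],s['moment'])
Q=cloud(a);c=a['color'].astype(int); r=np.hypot(Q[...,0]-.507,Q[...,1]+.192)
m=(r<.06)&(Q[...,2]>.038)
red=m&(c[...,0]>100)&(c[...,1]<60)&(c[...,2]<70); amb=m&(c[...,0]-c[...,2]>30)&(c[...,1]>50)&(Q[...,2]<.09)
print('red z',np.percentile(Q[red][:,2],[2,10,50,98]),'amber z',np.percentile(Q[amb][:,2],[2,50,90,98]))
A=cv2.resize(a['color'][100:220,290:410,::-1],(600,600),interpolation=cv2.INTER_CUBIC); cv2.imwrite('pics/c6.png',A)
E
```

```text
14.5 [ 0.50866043 -0.19406685  0.03382699] [-4.91258443e-01  3.65708325e-01  1.80673235e+00 -1.70083886e-03
  9.64447034e-01 -1.85462055e+00] [ 0.00191349  0.10305055  0.99467309 -0.00153708] 0.05401182969559154 114.41654965281487 [-1.70424616 -2.63202249  8.14560746] [-0.39984301  0.34756726 -0.26650628]
red z [0.07950711 0.08513207 0.09961672 0.10468345] amber z [0.03821188 0.05738432 0.06917425 0.08358891]
```

View pics/c6.png

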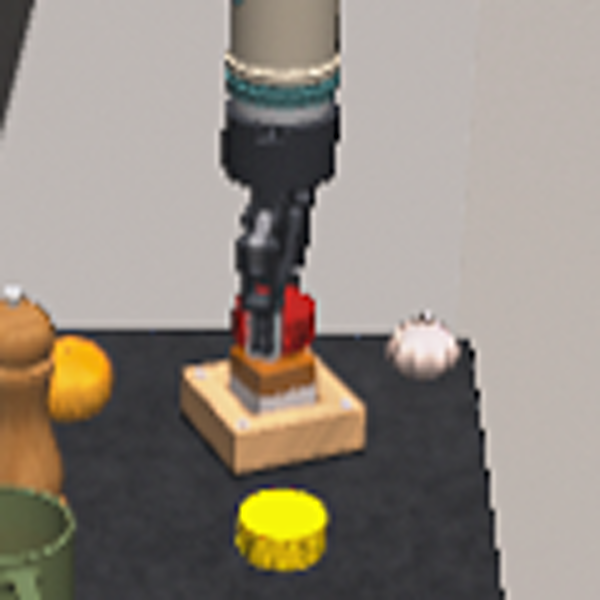

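The side view shows the jar seated square in the block, with the cap turned about 116° and its top near z=0.102. I'll add 24° for margin (overturning is harmless), then raise slowly and watch the force.

Request:
send_rows(
  xyz=[
    [0, 0, 0.0003],
    [0, 0, 0.0003],
    [0, 0, 0.0003],
    [0, 0, 0.0003],
    [0, 0, 0],
  ],
  delta_rot=[
    [0, 0, 6],
    [0, 0, 6],
    [0, 0, 6],
    [0, 0, 6],
    [0, 0, 0],
  ],
)

```text
clock: 15.0
position: [0.5087, -0.194, 0.035]
ee_rot: [0.002, -0.107, 0.994, -0.002]
contact_force: [-1.2, -2.6, 8.6]
width: 0.0539
gripper_force: 114.4
```

Request:
send_rows(
  xyz=[
    [0, 0, 0.001],
    [0, 0, 0.001],
    [0, 0, 0.002],
    [0, 0, 0.002],
    [0, 0, 0.002],
    [0, 0, 0],
    [0, 0, 0],
  ],
  delta_rot=[
    [0, 0, 0],
    [0, 0, 0],
    [0, 0, 0],
    [0, 0, 0],
    [0, 0, 0],
    [0, 0, 0],
    [0, 0, 0],
  ],
)

```text
clock: 15.7
position: [0.5071, -0.1917, 0.0411]
ee_rot: [-0.0, -0.106, 0.994, 0.0]
contact_force: [0.2, -0.8, 1.2]
width: 0.0538
gripper_force: 115.1
```

```bash
cat > k.py <<'E'
from h import *
import sys
a=grab('side','side'+sys.argv[1])
s=readout.get_state();print(s['clock'],s['position'],s['qpos'][5],s['ee_rot'],s['width'],s['gripper_force'],s['contact_force'],s['moment'])
Q=cloud(a);c=a['color'].astype(int); r=np.hypot(Q[...,0]-.507,Q[...,1]+.192)
m=(r<.06)&(Q[...,2]>.038)
red=m&(c[...,0]>100)&(c[...,1]<60)&(c[...,2]<70); lab=m&(c.min(-1)>130)&(Q[...,2]<.08)
amb=m&(c[...,0]-c[...,2]>60)&(c[...,1]>50)&(c[...,1]<120)
for n,k in(('red',red),('label',lab),('amber',amb)):
    v,u=np.where(k); print(n,k.sum(),'z',np.percentile(Q[k][:,2],[2,10,50,90,98]).round(4),'rows',v.min(),v.max(),'cols',u.min(),u.max())
A=cv2.resize(a['color'][100:220,290:410,::-1],(600,600),interpolation=cv2.INTER_CUBIC); cv2.imwrite('pics/c'+sys.argv[1]+'.png',A)
E
python3 k.py 7
```

```text
15.75 [ 0.50709713 -0.19178546  0.04109749] -2.2739992601946204 [-1.32043865e-04 -1.06175981e-01  9.94347297e-01  3.09883141e-04] 0.0539297610044388 115.11485505849123 [-0.14048482 -0.16580979 -0.0851891 ] [-0.10539584 -0.09322657 -0.05558297]
red 86 z [0.0861 0.0917 0.1059 0.1104 0.1137] rows 155 171 cols 337 353
label 32 z [0.0382 0.0384 0.0405 0.0456 0.0463] rows 177 185 cols 334 353
amber 112 z [0.0492 0.0516 0.0632 0.079  0.1087] rows 156 178 cols 336 352
```

The force fell to about zero (−0.1 N, where carrying the jar gave −3.5 N), so the cap is free and the jar stays. Raising straight up.

Request:
send_rows(
  xyz=[
    [0, 0, 0.002],
    [0, 0, 0.004],
    [0, 0, 0.005],
    [0, 0, 0.005],
    [0, 0, 0.004],
    [0, 0, 0.002],
    [0, 0, 0.001],
    [0, 0, 0],
    [0, 0, 0],
  ],
  delta_rot=[
    [0, 0, 0],
    [0, 0, 0],
    [0, 0, 0],
    [0, 0, 0],
    [0, 0, 0],
    [0, 0, 0],
    [0, 0, 0],
    [0, 0, 0],
    [0, 0, 0],
  ],
)

```text
clock: 16.65
position: [0.5071, -0.1921, 0.0641]
ee_rot: [-0.0, -0.106, 0.994, 0.0]
contact_force: [0.2, -0.7, -0.3]
width: 0.0536
gripper_force: 116.1
```

```bash
python3 k.py 8; python3 - <<'E'
from h import *
w=grab('wrist','wrist8')
A=cv2.imread('pics/c8.png')[:, :420]; A=cv2.resize(A,(364,520))
B=cv2.resize(w['color'][40:400,140:500,::-1],(430,520)); cv2.imwrite('pics/c8b.png',np.hstack([A,B]))
P=cloud(w);c=w['color'].astype(int);r=np.hypot(P[...,0]-.507,P[...,1]+.192)
red=(c[...,0]>100)&(c[...,1]<60)&(c[...,2]<70)&(r<.06); top=red&(P[...,2]>.115)
q=P[top];A_=np.c_[q[:,:2]-q[:,:2].mean(0),np.ones(len(q))];print('plane',np.linalg.lstsq(A_,q[:,2],rcond=None)[0])
z=np.median(q[:,2]);cn=max(cv2.findContours(top.astype(np.uint8),0,1)[0],key=len)[:,0]
x=np.array([onz(w,u,v,z)[:2] for u,v in cn],np.float32); print('cap circ',cv2.minEnclosingCircle(x),z)
m=(r<.05)&(P[...,2]>.045)&(P[...,2]<.1)&~red;print('below',m.sum(),np.percentile(P[m],[2,50,98],axis=0).round(3).tolist())
E
```

```text
16.7 [ 0.50704874 -0.19208156  0.06403434] -2.2739433068784494 [-1.84404548e-04 -1.06095431e-01  9.94355921e-01  1.66871445e-04] 0.05321417471917312 116.1269098520279 [ 0.27352089  0.13481806 -0.83407404] [ 0.03742808 -0.03289507  0.02006008]
red 90 z [0.079  0.1149 0.1291 0.1343 0.1352] rows 149 168 cols 338 353
label 30 z [0.0381 0.0385 0.04   0.0444 0.0472] rows 173 184 cols 332 357
amber 146 z [0.0495 0.0527 0.0666 0.0813 0.1318] rows 150 178 cols 336 352
plane [0.12475494 0.0191007  0.12790527]
cap circ ((0.4838726818561554, -0.1862197071313858), 0.014564002864062786) 0.12968574233244068
below 1577 [[0.479, -0.223, 0.047], [0.489, -0.202, 0.064], [0.505, -0.18, 0.08]]
```

View pics/c8b.png

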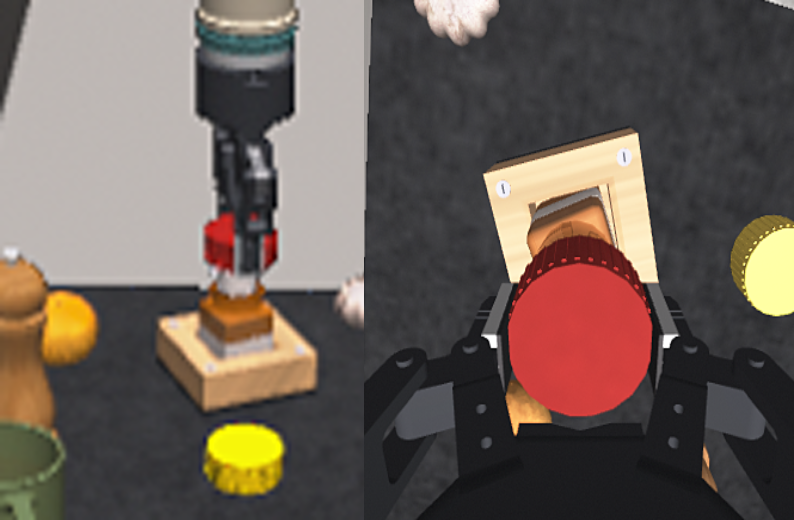

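The view shows the cap held level above the jar, with the jar body down in the pocket and the neck and seal showing below the cap. I'll check cap-to-jar centring per camera.

```bash
python3 - <<'E'
from h import *
from scipy.optimize import least_squares
def sq(p,b):
    th=np.radians(p[2]);d=b[:,:2]-p[:2];u=d@[np.cos(th),np.sin(th)];v=d@[-np.sin(th),np.cos(th)]
    return np.maximum(abs(u),abs(v))-.023
for n in('wrist8','side8'):
    w=load(n);P=cloud(w);hsv=cv2.cvtColor(w['color'],cv2.COLOR_RGB2HSV).astype(int);r=np.hypot(P[...,0]-.507,P[...,1]+.192)
    red=((hsv[...,0]<5)|(hsv[...,0]>174))&(hsv[...,1]>150)&(hsv[...,2]>60)&(r<.06)&(P[...,2]>.095)&(P[...,2]<.14)
    top=red&(abs(P[...,2]-.127)<.004)
    q=P[top];A=np.c_[q[:,:2]-q[:,:2].mean(0),np.ones(len(q))]
    print(n,top.sum(),'plane',np.linalg.lstsq(A,q[:,2],rcond=None)[0].round(4),'circ',cv2.minEnclosingCircle(q[:,:2].astype(np.float32)))
    side=P[red&(P[...,2]<.121)]
    f=least_squares(lambda p:np.hypot(side[:,0]-p[0],side[:,1]-p[1])-.0285,[.507,-.192],loss='soft_l1',f_scale=.001);print(' cap cyl',len(side),f.x.round(4),f.cost)
    m=(r<.04)&(P[...,2]>.040)&(P[...,2]<.062)
    b=P[m];f=least_squares(sq,[.507,-.192,25],args=(b,),loss='soft_l1',f_scale=.001,x_scale=[.01,.01,10]);print(' jar',len(b),f.x.round(4),f.cost)
    k=(r<.04)&(P[...,2]>.068)&(P[...,2]<.105)&~red
    print(' neck',[(round(z,3),int((k&(P[...,2]>z)&(P[...,2]<z+.005)).sum())) for z in np.arange(.065,.105,.005)])
E
```

```text
wrist8 1086 plane [0.0877 0.0175 0.1282] circ ((0.5060184001922607, -0.19287635385990143), 0.028842035681009293)
 cap cyl 745 [ 0.5068 -0.1927] 6.430951447656725e-05
 jar 648 [ 0.5081 -0.1951 31.952 ] 5.4453759098466704e-05
 neck [(np.float64(0.065), 34), (np.float64(0.07), 56), (np.float64(0.075), 194), (np.float64(0.08), 26), (np.float64(0.085), 0), (np.float64(0.09), 0), (np.float64(0.095), 0), (np.float64(0.1), 0)]
side8 30 plane [ 0.0054 -0.0803  0.1279] circ ((0.5095672011375427, -0.18817254900932312), 0.029518062248826027)
 cap cyl 19 [ 0.5091 -0.1916] 2.6985702532475997e-05
 jar 102 [ 0.5111 -0.1936 30.5633] 0.00015007384672642755
 neck [(np.float64(0.065), 7), (np.float64(0.07), 14), (np.float64(0.075), 23), (np.float64(0.08), 19), (np.float64(0.085), 10), (np.float64(0.09), 16), (np.float64(0.095), 5), (np.float64(0.1), 2)]
```

```bash
cat > t.py <<'E'
from h import *
import sys
for n in sys.argv[1:]:
    w=load(n);P=cloud(w);c=w['color'].astype(int)
    f=((c[...,0]>175)&(c[...,1]<80)&(c[...,2]<80)).astype(np.uint8)
    k,l,st,_=cv2.connectedComponentsWithStats(f);i=1+st[1:,4].argmax()
    g=cv2.erode((l==i).astype(np.uint8),np.ones((5,5)))>0
    q=P[g];mu=np.median(q,axis=0);A=np.c_[q[:,:2]-mu[:2],np.ones(len(q))]
    s=np.linalg.lstsq(A,q[:,2],rcond=None)[0];res=q[:,2]-A@s;ok=abs(res)<.003
    s=np.linalg.lstsq(A[ok],q[ok,2],rcond=None)[0]
    print(n,st[i],len(q),mu.round(4),'slope deg',np.degrees(np.arctan(s[:2])).round(2),s[2].round(4),'rms',res[ok].std().round(5))
E
python3 t.py wrist2 wrist4 wrist5 wrist8
```

```text
wrist2 [ 293  162   61   57 2661] 2200 [0.5005 0.0689 0.09  ] slope deg [1.02 2.9 ] 0.0901 rms 0.00175
wrist4 [ 260  223  121  105 9950] 9057 [0.5008 0.0704 0.09  ] slope deg [0.57 0.58] 0.09 rms 0.00169
wrist5 [ 260  223  121  105 9956] 9070 [ 0.5062 -0.1906  0.1787] slope deg [0.61 0.48] 0.1788 rms 0.00168
wrist8 [ 261  222  120  106 9996] 9109 [ 0.5041 -0.1933  0.1321] slope deg [-0.65  0.05] 0.1321 rms 0.00165
```

The cap's top face is level to within 1°. Its axis sits about (1.6, -2.2) mm off the jar, so I'll correct that and raise 2 mm more.

Request:
send_rows(
  xyz=[
    [0.0016, -0.0022, 0.002],
    [0, 0, 0],
    [0, 0, 0],
    [0, 0, 0],
    [0, 0, 0],
  ],
  delta_rot=[
    [0, 0, 0],
    [0, 0, 0],
    [0, 0, 0],
    [0, 0, 0],
    [0, 0, 0],
  ],
)

```text
clock: 17.25
position: [0.5087, -0.1943, 0.0662]
ee_rot: [-0.0, -0.106, 0.994, 0.0]
contact_force: [0.1, 0.2, 0.3]
width: 0.0536
gripper_force: 116.1
```

```bash
python3 - <<'E'
from h import *
grab('wrist','wrist9'); s=readout.get_state(); print(s['clock'],s['position'],s['width'],s['gripper_force'],s['contact_force'])
E
python3 t.py wrist9; python3 -c "
from rig import order; print(order.sign_off())"
```

```text
17.3 [ 0.50877318 -0.19429271  0.06618556] 0.05329842137423554 116.12663123756647 [-0.08958949 -0.31377865  0.51398834]
wrist9 [ 261  222  120  106 9997] 9110 [ 0.5059 -0.1955  0.1342] slope deg [-0.79  0.02] 0.1343 rms 0.00168
the job is handed in; nothing more can be done
None
```

The job is handed in at 17.3 s: the cap is unscrewed and held level over the jar's measured centre, about 38 mm above its tight height (roughly 28 mm above its loose rest), and the jar is still seated in the block; the verdict was not shown.

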